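# Put the spare blade away and run the press-to-grind mill

## Task

Grind the nibs in the loaded cup: first lay the spare blade collar flat, blades up, in the mill's open drawer (set it down, do not drop it in) and slide the drawer fully shut; then stand the cup, collar down, in the sprung ring on top of the mill, press it fully down and keep it pressed. Finish while you are still holding the cup down, and leave the other things on the table where they are.

Things in the scene. Friction and masses are not known exactly. Their poses are not given: they have to be found in the camera images.
- mill: Stainless press-to-grind mill, fixed. Origin: centre of its underside on the table; x points away from its drawer front, z up. Foot 180 (x) x 190 (y) x 72 mm high; its drawer opens to the mill's -x, roughly towards the robot. On the foot a round motor tower, diameter 120 mm, axis 20 mm to +x of the origin, top 126 mm up, front 50 mm back from the shut drawer front; above it the sprung ring.
- drawer (a joint): How far the mill's drawer is out, m: 0 = shut, starts about 0.10 to 0.125, stop at 0.13. It slides along the mill's x axis with about 1 to 2 N of friction and stays where it is left.
- drawer_floor (a point): Top of the drawer's floor (12 mm above the table), on its centre line, 46 mm behind the inside of its front panel; moves with the drawer; mill's axes. Drawer inside: 46 mm in front of this point to 101 mm behind it, 158 mm wide (y); side walls' tops 54 mm above the table, front panel's 63 mm. Out by d, about d of it behind the panel is open from above; under the foot 52 mm of headroom.
- drawer_pull (a point): Middle of the front edge of the drawer's pull, a steel lip 80 mm wide (y) that stands 16 mm out of the front panel, with a downturned edge from 38 to 50 mm above the table. This point is 48 mm above the table and moves with the drawer. To shut the drawer push here, along the mill's +x.
- cradle (a joint): How far the sprung ring is pressed down, m: 0 = up (where it rests, also under the cup's own weight), 0.012 = fully down on its stop. Springs: it begins to move at about 6 N and takes about 16 N in all at the bottom (the cup's weight counts).
- cradle_seat (a point): Centre of the sprung ring's seat, a flat ledge 10 mm wide on which the cup's collar stands, 146 mm above the table when the ring is up; moves with the ring. Ring: inner diameter 74 mm at the seat, flaring to about 86 mm at its mouth 18 mm above the seat, 94 mm outside there. The drive stub below meets a recess in the cup's collar and stops nothing.
- cup: The loaded grinding cup, closed, about 0.35 kg (0.25 to 0.45), standing upside down on its screwed-on blade collar. Origin: centre of its underside; z up. Black ribbed collar 68 mm in diameter, 26 mm high; above it a round steel body 60 mm in diameter with straight sides up to 90 mm and a domed end at 108 mm. Its turn about z does not matter.
- spare_blade: Spare blade collar, 90 g, on the table with its blades up: a black ribbed ring like a shallow open cup, 68 mm in outer diameter, 26 mm high, with a steel cross blade on a 16 mm hub inside that reaches 34 mm high. Origin: centre of its underside; z up. Its turn about z does not matter.
- nib_jar: Bystander: lidded amber jar, 72 mm in diameter, 110 mm high; origin at the centre of its underside.
- bowl: Bystander: white bowl, 136 mm across, 75 mm high; origin at the centre of its underside.
- scraper: Bystander: steel scraper with a wooden handle lying on the table, 240 mm long along its x, 85 mm wide, 24 mm high; origin near its middle, at table height.
- mould: Bystander: chocolate mould tray lying flat, 200 by 110 by 16 mm; origin at the centre of its underside.
Mind the look-alikes: they are no part of the job. What is shaped like the spare_blade but red is not meant. Leave any green look-alike of the cup alone.

How it is judged:
By the outcome, as a careful person would: the job done as asked, in the order asked, and still so for the second after the job is handed in, while the arm keeps its last pose, push and grip.
It also fails if it takes over 72 s, if anything falls off the work surface, if the arm or the gripper's body presses on something with over 40 N, if the wrist force passes 120 N, or if a joint passes its speed limit or range.

## Robot

A 6-joint arm with a two-finger parallel gripper is mounted at the origin on the work surface. World frame = base frame: x ahead of the robot, y to its left, z up, the work surface at z = 0. Lengths are in mm, angles in degrees, forces in N, time in s.
With the tool pointing down it reaches from about 350 to 850 mm from the base axis. Payload 8.1 kg.
Tool frame: the origin (TCP) lies midway between the tips of the shut fingers; the grasp point (between the pads) lies 19 mm behind it; z points along the fingers, y is the line along which they close (so a half turn about z gives the same grasp; the last joint's range is limited). The gripper opens to 85 mm and grips with 20 to 120 N. Pads are 22 mm wide; open, the fingers measure 114 mm over their backs; the gripper's body (76 mm by 85 mm) begins 54 mm behind the grasp point. The pads swing forward as they close: fully open they stand 13 mm farther back than shut.
Start: joints at [64.263, 7.471, 85.268, -0, 87.261, -4.893], TCP at [213.476, 560.744, 231.292] pointing down, gripper open.
Joint ranges: [-169.43, 169.43], [-51.17, 129.36], [1.28, 143.12], [-76.62, 256.62], [0, 156.53], [-152.29, 152.29]. Speed limits (degrees/s): [136.94, 136.94, 159.86, 180, 180, 180].

## Interface

Orientations are given as [roll, pitch, yaw] about the fixed x, y, z axes, in that order (R = Rz(yaw) Ry(pitch) Rx(roll)).
In Python, from bench import r, optics, workorder gives the robot as it stands.
- The arm moves only by the tool nudge_tcp, called as name(argument=value, ...), one argument or row to a line, values as JSON. Schema: {"type":"object","properties":{"deltas":{"type":"array","items":{"type":"array","items":{"type":"number"},"minItems":7,"maxItems":7},"minItems":1,"maxItems":8},"squeeze":{"type":"number"},"only":{"type":"string"},"quiet":{"type":"boolean"},"lines":{"type":"string"}},"required":["deltas"],"additionalProperties":false}. deltas is a list of rows, 1 to 8 of them, each of 7 numbers: a rotation vector rx, ry, rz in fractions of the full range, 1 being 360 degrees, then dx, dy, dz in normalised numbers (1 is 800 mm), then the finger opening in mm; each row is the pose to reach, as a shift and turn from the pose commanded when the call began, along the tool's axes at that moment; what a row does not reach only later rows make up. A row lasts 1/8 s, in which the tool goes at most 62.5 mm and 10.7 degrees, less where a joint would pass 70% of its speed; a pose out of reach is approached as far as the arm can. The fingers move at their own pace and stop on an object; squeeze is the grip in N (left out, the last holds). Time passes only in rows, so rows that do not move let the fingers close. The tool returns the time, the measured TCP pose, the force, the opening and the grip force at its end. only (a regular expression) keeps the lines of the reply that match it, lines (a string "A,B") keeps lines A to B, and quiet returns only ok. No shift or turn number may pass 1 either way. Input that does not fit is refused with a message, and nothing moves.
- r.sense(): the state, without advancing time (a new reading comes with each control period).
- optics.snapshot(name): name is "scene" or "top"; returns a dict with "pixels" (480x640x3 uint8, blue, green, red), "fx", "fy", "cx", "cy" (pixels), "pose" (4x4, takes a point from camera to world coordinates). Camera axes: x right, y up, looking along -z (the intrinsics and any distortion apply to the point x, -y, -z); pixel columns grow to the right and rows downward; lengths in mm; the calibration is good to about 2 mm. A picture is of the moment at which its call begins. There is no depth.
- workorder.hand_in(): hands the job in; it is judged then, once.
The state is a dict: "time": time; "joint_pos": joint angles; "qd": joint speeds; "joint_efforts": joint torques, N m; "tool_pos": TCP position; "tcp_rot": TCP orientation; "ft_force": force on the tool from outside, world axes, zero at the start; "wrist_torque": the same for the moment, N m; "finger_gap": finger opening in mm; "grip_force": force on a finger pad.
Only numpy, scipy, OpenCV 4.12 (cv2) and the standard library are available. Lean on these libraries where they do the work, as an engineer would, in place of code of your own. Each camera call takes 0.05 s, during which the arm holds its last target. There are 200 camera calls.

## Working session

There is one attempt and no reset: what is moved stays moved. The work goes in short steps, Python scripts to look and compute and a tool call to move; the robot and the scene stay as the last step left them, time stands still between calls to the robot, and variables do not carry over. Pictures are saved under pics/ and viewed, at most 10 in all, crops included, and the job is handed in when it is done.

```bash
mkdir -p pics; ls; python3 - <<'E'
from bench import r, optics, workorder
import cv2, numpy as np, pickle
print(r.sense())
for n in ("scene","top"):
    s=optics.snapshot(n); cv2.imwrite(f"pics/{n}0.png",s["pixels"]); pickle.dump(s,open(f"pics/{n}0.pkl","wb"))
    print(n,{k:v for k,v in s.items() if k!="pixels"})
E
```

```text
pics
{'time': 0.0, 'joint_pos': array([ 6.42628861e+01,  7.51546833e+00,  8.53302243e+01,  9.66051467e-04,
        8.72600309e+01, -4.89435161e+00]), 'qd': array([-0.0024436 , -0.05391473,  0.05268087, -0.05076164,  0.08168206,
       -0.0130451 ]), 'joint_efforts': array([-1.47740418e-03, -5.69388986e+01, -5.00555956e+01, -3.67867324e-04,
        1.46347174e-02, -4.48419814e-05]), 'tool_pos': array([213.23046857, 560.24728856, 230.23160457]), 'tcp_rot': array([-1.79894744e+02, -9.98152833e-03,  1.59157181e+02]), 'ft_force': array([-0.1626631 , -0.18955962,  0.60826621]), 'wrist_torque': array([-0.02167163, -0.02569533,  0.01660385]), 'grip_force': 0.0, 'finger_gap': 85.15648686787316}
scene {'fx': 460.9974723081468, 'fy': 460.9974723081468, 'cx': 316.4118515472539, 'cy': 241.24323059305596, 'pose': array([[-2.75064720e-02, -5.90609303e-01,  8.06488713e-01,
         1.61249518e+03],
       [ 9.99392787e-01,  1.01430948e-03,  3.48285473e-02,
         1.58045957e+01],
       [-2.13880932e-02,  8.06957014e-01,  5.90222778e-01,
         9.14027796e+02],
       [ 0.00000000e+00,  0.00000000e+00,  0.00000000e+00,
         1.00000000e+00]])}
top {'fx': 462.3329466526309, 'fy': 462.3329466526309, 'cx': 319.7544050126978, 'cy': 238.5862768598572, 'pose': array([[ 2.51734946e-02,  9.80893819e-01, -1.92908299e-01,
         2.45768333e+02],
       [-9.99681102e-01,  2.50859032e-02, -2.89702112e-03,
        -2.40407515e+01],
       [ 1.99760882e-03,  1.92919709e-01,  9.81212513e-01,
         1.45563285e+03],
       [ 0.00000000e+00,  0.00000000e+00,  0.00000000e+00,
         1.00000000e+00]])}
```

View pics/scene0.png

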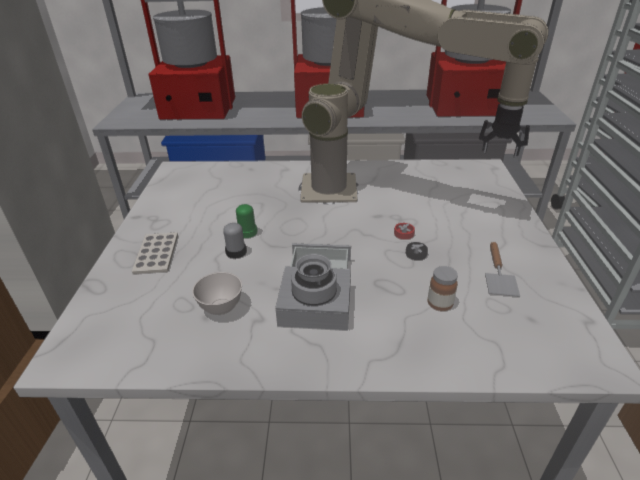

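View pics/top0.png

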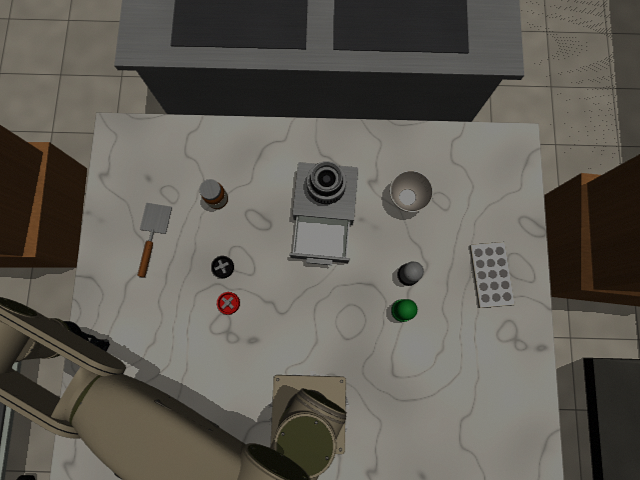

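The top view shows:
- **Blade collars:** black at (222,267), which is the spare_blade, and a red look-alike at (229,303).
- **Cups:** steel with black collar at (411,272), which is the cup, and a green look-alike at (404,310).
- **Mill:** at (325,200), with its drawer front at about (320,262).

Next I'll check these choices in one close composite crop.

```bash
cat > h.py <<'E'
import numpy as np, cv2, pickle
def ray(s,u,v):
    d=s["pose"][:3,:3]@np.array([(u-s["cx"])/s["fx"],-(v-s["cy"])/s["fy"],-1.]); return s["pose"][:3,3],d
def at(s,u,v,z):
    o,d=ray(s,u,v); return o+d*(z-o[2])/d[2]
def proj(s,p):
    q=s["pose"][:3,:3].T@(np.asarray(p,float)-s["pose"][:3,3]); return s["cx"]-s["fx"]*q[0]/q[2], s["cy"]+s["fy"]*q[1]/q[2]
def tri(s1,p1,s2,p2):
    A=[];b=[]
    for s,p in((s1,p1),(s2,p2)):
        o,d=ray(s,*p); d=d/np.linalg.norm(d); P=np.eye(3)-np.outer(d,d); A.append(P); b.append(P@o)
    return np.linalg.lstsq(np.vstack(A),np.hstack(b),rcond=None)[0]
def crop(s,u,v,w,h,k): 
    return cv2.resize(s["pixels"][v:v+h,u:u+w],None,fx=k,fy=k,interpolation=cv2.INTER_CUBIC)
E
python3 - <<'E'
from h import *
t=pickle.load(open("pics/top0.pkl","rb")); s=pickle.load(open("pics/scene0.pkl","rb"))
# left: mill top crop (280..370,150..275) ; right: blade, cup
A=crop(t,280,155,80,120,5)   # 400x600
B=crop(t,200,245,50,75,4); C=crop(t,385,250,50,75,4)      # 200x300 each
D=crop(s,220,200,50,75,4); F=crop(s,390,210,50,75,4)
cv2.imwrite("pics/c1.png",np.hstack([A,np.vstack([B,D]),np.vstack([C,F])]))
E
```

```text
(no output)
```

View pics/c1.png

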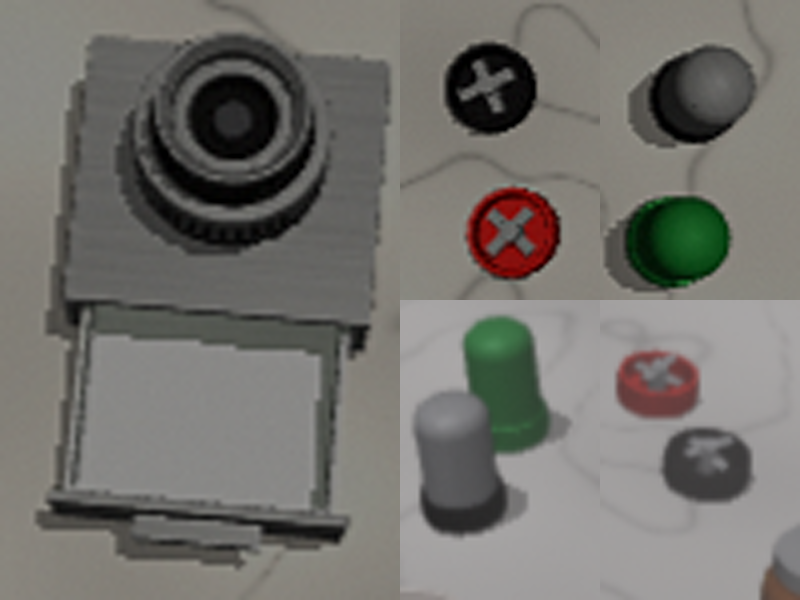

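The crop confirms the choices. The black collar is at crop (490,88), i.e. top (222,267), with its blades up. The steel cup with the black collar is at top (411,272), and the red and green ones are the look-alikes. I can also read the mill's corners and drawer from it, so I'll fit the poses next.

```bash
cat > fit.py <<'E'
from h import *
from scipy.optimize import least_squares
t=pickle.load(open("pics/top0.pkl","rb")); s=pickle.load(open("pics/scene0.pkl","rb"))
px=lambda u0,v0,k,x,y:(u0+(x+.5)/k-.5,v0+(y+.5)/k-.5)
a=np.linspace(0,2*np.pi,90)
def bbox(c,x,y,prof):
    P=np.array([proj(c,(x+r*np.cos(q),y+r*np.sin(q),z)) for r,z in prof for q in a]); return np.r_[P.min(0),P.max(0)]
def fit(prof,bt,bs,g):
    f=lambda p:np.r_[bbox(t,p[0],p[1],prof)-bt,bbox(s,p[0],p[1],prof)-bs]
    m=least_squares(f,g); print(m.x.round(1),f(m.x).round(1)); return m.x
B=lambda u0,v0,k,x0,y0,x1,y1:np.r_[px(u0,v0,k,x0,y0),px(u0,v0,k,x1,y1)]
bl=[(34,0),(34,26)]
cup=[(34,0),(34,26),(30,26),(30,90),(26,99),(16,105.5),(.1,108)]
print("blade");fit(bl,B(200,245,4,44,42,136,134),B(390,210,4,63,128,151,202),(550,200))
print("cup");fit(cup,B(385,250,4,50,45,154,143),B(220,200,4,13,90,107,234),(550,-200))
T=lambda x,y:px(280,155,5,x,y)
pts=[((90,95,72),(88,38),0),((90,-95,72),(390,62),0),((-90,-95,72),(367,325),0),((-90,95,72),(65,300),0),((20,0,164),(233,117),0),
 ((-106,40,50),(133,540),1),((-106,-40,50),(258,550),1),((-90,95,63),(50,500),1),((-90,-95,63),(345,525),1)]
def f(p):
    x,y,w,d=p;c,n=np.cos(w),np.sin(w);o=[]
    for (X,Y,Z),q,m in pts:
        X=X-m*d; o+=list(np.array(proj(t,(x+c*X-n*Y,y+n*X+c*Y,Z)))-T(*q))
    return np.array(o)
m=least_squares(f,(650,0,0,110)); print("mill",m.x[:2].round(1),np.degrees(m.x[2]).round(2),m.x[3].round(1)); print(f(m.x).reshape(-1,2).round(1).tolist())
x,y,w,d=m.x;W=lambda X,Y,Z:(x+np.cos(w)*X-np.sin(w)*Y,y+np.sin(w)*X+np.cos(w)*Y,Z)
for n,p in dict(seat=(20,0,146),mouth=(20,0,164),pull=(-106-d,0,48),bl=(90,95,72)).items(): print(n,np.round(W(*p),1),np.round(proj(s,W(*p)),1))
E
python3 fit.py
```

```text
blade
[432.  283.9] [-0.1  0.1  0.3 -0.3 -0.2 -0.7  0.3  0.2]
cup
[ 422.8 -300.2] [-0.3  0.3  0.2  0.1 -0.1  0.3  0.   0.3]
mill [668.6 -32.7] -3.58 118.0
[[0.3, -0.9], [-0.0, -0.7], [0.4, 2.2], [-0.8, 1.9], [-0.1, -2.6], [-0.5, -0.5], [0.5, -0.2], [-1.4, 0.1], [1.7, 0.6]]
seat [688.6 -33.9 146. ] [313.4 269.7]
mouth [688.6 -33.9 164. ] [313.2 264.3]
pull [445.  -18.7  48. ] [321.5 244.2]
bl [764.4  56.5  72. ] [348.5 311. ]
```

Blade and cup fit to better than 1 px. The mill ring is off by 2.6 px, so I'll enlarge it in both views.

```bash
python3 - <<'E'
from h import *
t=pickle.load(open("pics/top0.pkl","rb")); s=pickle.load(open("pics/scene0.pkl","rb"))
A=crop(t,300,155,50,75,8); D=crop(s,275,240,80,60,5); E=crop(s,275,285,80,60,5)
I=cv2.convertScaleAbs(np.hstack([A,np.vstack([D,E])]),alpha=1.4)
for i in range(0,800,50): cv2.line(I,(i,0),(i,6),(0,0,255),1)
for i in range(0,600,50): cv2.line(I,(0,i),(6,i),(0,0,255),1); cv2.line(I,(400,i),(406,i),(0,0,255),1)
cv2.imwrite("pics/c2.png",I)
E
```

```text
(no output)
```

View pics/c2.png

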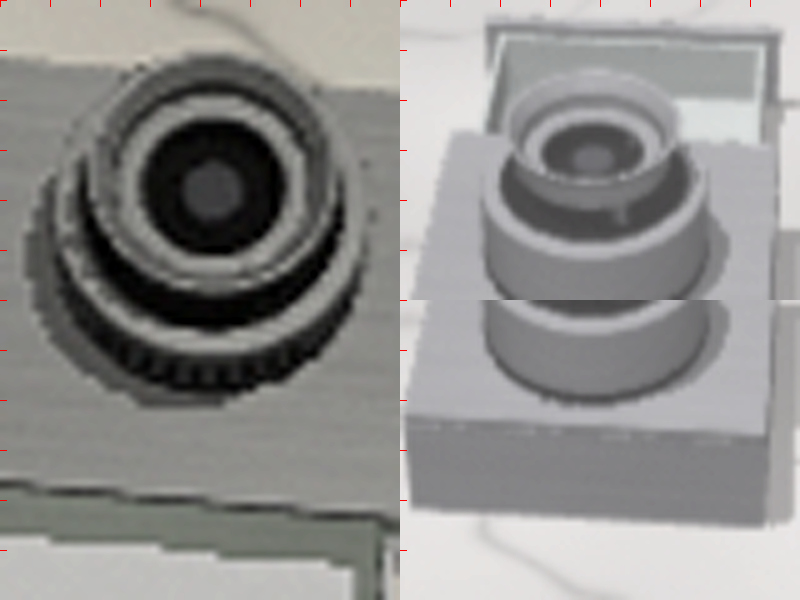

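The mouth centre is at crop (212,171), the seat hole centre at (214,186) top, and the mouth ellipse centre at (592,127) scene. I'll convert these to positions.

```bash
python3 - <<'E'
from h import *
t=pickle.load(open("pics/top0.pkl","rb")); s=pickle.load(open("pics/scene0.pkl","rb"))
px=lambda u0,v0,k,x,y:(u0+(x+.5)/k-.5,v0+(y+.5)/k-.5)
m=px(300,155,8,212,171); h=px(300,155,8,214,186); ms=px(275,240,5,192,127)
print("mouth top z164",at(t,*m,164).round(1),"hole z146",at(t,*h,146).round(1),"mouth scene",at(s,*ms,164).round(1),"tri",tri(t,m,s,ms).round(1))
# foot top corners: top view back/front edges & scene back corners
for n,q in dict(BL=(88,38),BR=(390,62),FR=(367,325),FL=(65,300)).items(): print(n,at(t,*px(280,155,5,*q),72).round(1))
for n,q in dict(BLs=(366,137),BRs=(5,118),).items(): print(n,at(s,*px(275,285,5,*q),72).round(1))
for n,q,z in (("panL",(50,490),63),("panR",(348,522),63),("pullL",(133,540),50),("pullR",(258,550),50)): print(n,at(t,*px(280,155,5,*q),z).round(1))
E
```

```text
mouth top z164 [686.9 -34.  164. ] hole z146 [687.2 -35.  146. ] mouth scene [691.2 -34.4 164. ] tri [687.8 -34.3 161.2]
BL [761.3  57.3  72. ]
BR [ 750.3 -133.2   72. ]
FR [ 579.9 -120.7   72. ]
FL [590.9  65.6  72. ]
BLs [767.9  54.7  72. ]
BRs [ 755.3 -131.5   72. ]
panL [473.6  71.   63. ]
panR [ 458.5 -111.1   63. ]
pullL [446.   19.8  50. ]
pullR [441.8 -57.   50. ]
```

```bash
cat > go.py <<'E'
import sys,numpy as np
from scipy.spatial.transform import Rotation as R
from bench import r
x,y,z,yaw=map(float,sys.argv[1:5]); s=r.sense()
A=R.from_euler('xyz',s["tcp_rot"],degrees=True); G=R.from_euler('xyz',[180,0,yaw],degrees=True)
print((A.inv()*G).as_rotvec(degrees=True).round(1),A.inv().apply(np.array([x,y,z])-s["tool_pos"]).round(1),"at",s["tool_pos"].round(1),s["tcp_rot"].round(1),"t",round(s["time"],2),"F",s["ft_force"].round(1))
E
python3 go.py 432 284 120 176.4
```

```text
[ -0.1  -0.  -17.2] [-302.8 -180.2  110.6] at [213.2 560.3 230.4] [-179.9   -0.   159.2] t 0.1 F [-0.  -0.8  0.5]
```

Careful with the scale: shifts go in shares of 800 mm and turns go in shares of 360 degrees. That gives: -302.8 mm / 800 = -0.3785, -200 mm / 800 = -0.25, -17.2 degrees / 360 = -0.0478.

nudge_tcp(
  deltas=[
    [0,0,-0.0222,-0.125,-0.075,0.0438,85],
    [0,0,-0.0478,-0.25,-0.15,0.0875,85],
    [0,0,-0.0478,-0.3785,-0.2253,0.1383,85],
    [0,0,-0.0478,-0.3785,-0.2253,0.1383,85],
    [0,0,-0.0478,-0.3785,-0.2253,0.1383,85],
    [0,0,-0.0478,-0.3785,-0.2253,0.1383,85],
    [0,0,-0.0478,-0.3785,-0.2253,0.1383,85],
    [0,0,-0.0478,-0.3785,-0.2253,0.1383,85],
  ],
)

```text
time: 1.1
tool_pos: [432.0, 284.7, 120.5]
tcp_rot: [180.0, -0.0, 176.3]
ft_force: [-0.8, 1.1, 0.8]
finger_gap: 85.2
grip_force: 0.0
```

```bash
python3 go.py 432 284 2 176.4
python3 - <<'E'
from h import *
from bench import optics
t=optics.snapshot("top"); s=optics.snapshot("scene")
cv2.imwrite("pics/c3.png",np.hstack([crop(t,190,220,80,100,5),crop(s,380,190,80,100,5)]))
E
```

```text
[ 0.  -0.  -0.1] [-1.000e-01 -7.000e-01  1.185e+02] at [432.  284.7 120.5] [180.   -0.  176.3] t 1.1 F [-0.8  1.1  0.8]
```

View pics/c3.png

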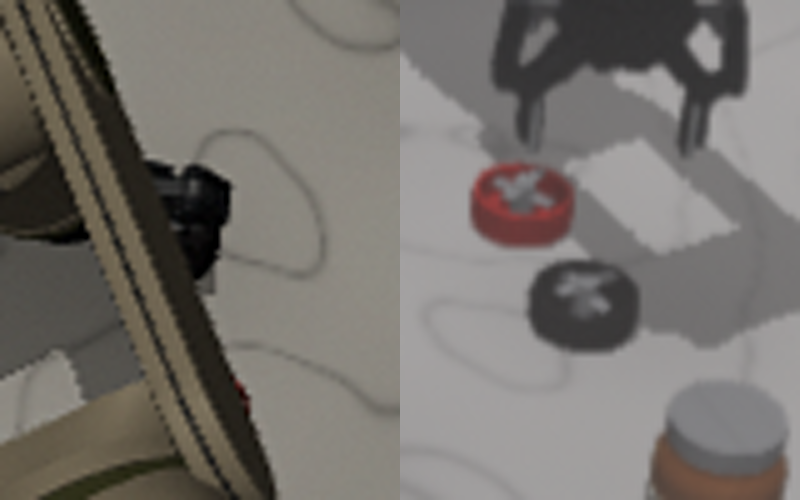

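The fingers straddle the black collar: the tips are at crop x 530 and 695 and the collar at 584, which matches once parallax is allowed for. The top view is hidden by the arm. I'll descend and grip gently.

Converted, 118 mm / 800 = 0.1475, 108 mm / 800 = 0.135.

nudge_tcp(
  deltas=[
    [0,0,0,0,-0.0009,0.0625,85],
    [0,0,0,0,-0.0009,0.1125,85],
    [0,0,0,0,-0.0009,0.135,85],
    [0,0,0,0,-0.0009,0.1475,85],
    [0,0,0,0,-0.0009,0.1475,85],
    [0,0,0,0,-0.0009,0.1475,60],
    [0,0,0,0,-0.0009,0.1475,60],
    [0,0,0,0,-0.0009,0.1475,60],
  ],
  squeeze=30,
)

```text
time: 2.2
tool_pos: [433.6, 284.6, 4.8]
tcp_rot: [179.9, 0.1, 176.4]
ft_force: [-2.2, -0.1, 5.9]
finger_gap: 67.2
grip_force: 32.6
```

nudge_tcp(
  deltas=[
    [0,0,0,0,0,0,60],
    [0,0,0,0,0,0,60],
    [0,0,0,0,0,0,60],
    [0,0,0,0,0,0,60],
  ],
)

```text
time: 2.7
tool_pos: [433.6, 284.6, 4.8]
tcp_rot: [179.9, 0.1, 176.4]
ft_force: [-3.3, -0.4, 6.3]
finger_gap: 67.5
grip_force: 32.6
```

Converted, -150 mm / 800 = -0.1875, -100 mm / 800 = -0.125.

nudge_tcp(
  deltas=[
    [0,0,0,0,0,-0.0125,60],
    [0,0,0,0,0,-0.05,60],
    [0,0,0,0,0,-0.125,60],
    [0,0,0,0,0,-0.1875,60],
    [0,0,0,0,0,-0.1875,60],
    [0,0,0,0,0,-0.1875,60],
    [0,0,0,0,0,-0.1875,60],
  ],
)

```text
time: 3.58
tool_pos: [431.3, 283.3, 151.1]
tcp_rot: [-179.9, -0.1, 176.4]
ft_force: [-0.6, -0.0, -2.0]
finger_gap: 67.2
grip_force: 34.3
```

```bash
python3 go.py 521 -23.4 110 176.4
```

```text
[-0.1 -0.1 -0. ] [-109.2 -300.3   41.3] at [431.3 283.3 151.1] [-1.799e+02 -1.000e-01  1.764e+02] t 3.58 F [-0.6 -0.  -2. ]
```

Converted, -300.3 mm / 800 = -0.3754, -285 mm / 800 = -0.3563.

nudge_tcp(
  deltas=[
    [0,0,0,-0.025,-0.075,0,60],
    [0,0,0,-0.05,-0.15,0,60],
    [0,0,0,-0.0813,-0.225,0,60],
    [0,0,0,-0.1125,-0.3,0.0125,60],
    [0,0,0,-0.1313,-0.3563,0.025,60],
    [0,0,0,-0.1365,-0.3754,0.0516,60],
    [0,0,0,-0.1365,-0.3754,0.0516,60],
    [0,0,0,-0.1365,-0.3754,0.0516,60],
  ],
)

```text
time: 4.58
tool_pos: [521.6, -22.0, 111.0]
tcp_rot: [180.0, -0.1, 176.4]
ft_force: [0.5, -0.2, -0.3]
finger_gap: 67.4
grip_force: 34.4
```

```bash
python3 - <<'E'
from h import *
from bench import optics
t=optics.snapshot("top"); s=optics.snapshot("scene")
pickle.dump((t,s),open("pics/p4.pkl","wb"))
cv2.imwrite("pics/c4.png",cv2.convertScaleAbs(np.hstack([crop(t,280,180,80,100,5),crop(s,280,190,80,100,5)]),alpha=1.3))
E
python3 go.py 521 -23.4 16.8 176.4
```

```text
[0. 0. 0.] [ 1.3 -1.8 95.2] at [522.4 -21.7 112. ] [180.    0.  176.4] t 4.67 F [ 0.1  1.  -0.8]
```

View pics/c4.png

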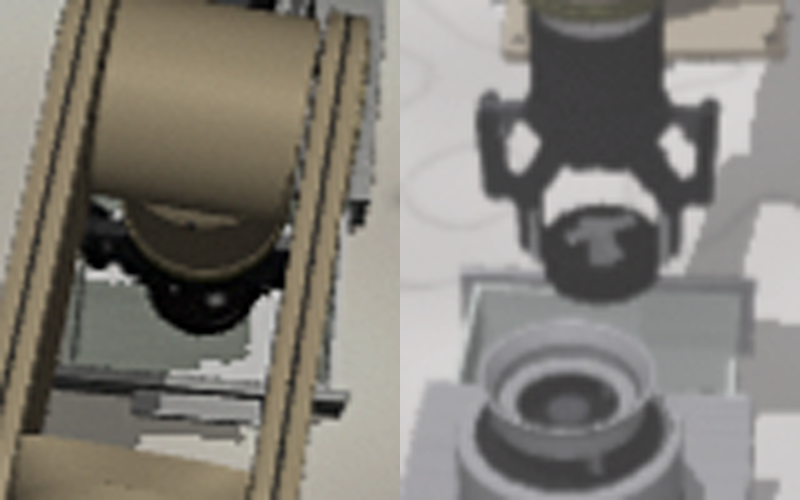

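The collar is held level, blades up at crop (600,255), above the open drawer and clear of its walls. I'll lower it, slowing near the floor.

Converted, 93 mm / 800 = 0.1163, 92 mm / 800 = 0.115.

nudge_tcp(
  deltas=[
    [0,0,0,0.0013,-0.0023,0.0375,60],
    [0,0,0,0.0013,-0.0023,0.075,60],
    [0,0,0,0.0013,-0.0023,0.1,60],
    [0,0,0,0.0013,-0.0023,0.1088,60],
    [0,0,0,0.0013,-0.0023,0.1125,60],
    [0,0,0,0.0013,-0.0023,0.115,60],
    [0,0,0,0.0013,-0.0023,0.1163,60],
    [0,0,0,0.0013,-0.0023,0.1163,60],
  ],
)

```text
time: 5.68
tool_pos: [521.4, -24.5, 18.8]
tcp_rot: [-180.0, 0.0, 176.4]
ft_force: [-0.1, 1.2, -1.4]
finger_gap: 67.6
grip_force: 34.4
```

```bash
python3 go.py 521 -23.4 16.8 176.4
```

```text
[-0.  0. -0.] [0.5 1.1 2. ] at [521.4 -24.5  18.8] [-180.     0.   176.4] t 5.67 F [-0.1  1.2 -1.4]
```

Converted, 2.5 mm / 800 = 0.0031, 2 mm / 800 = 0.0025.

nudge_tcp(
  deltas=[
    [0,0,0,0,0,0.0013,60],
    [0,0,0,0,0,0.0025,60],
    [0,0,0,0,0,0.0031,60],
    [0,0,0,0,0,0.0031,60],
  ],
)

```text
time: 6.18
tool_pos: [522.0, -24.6, 16.8]
tcp_rot: [-180.0, 0.1, 176.4]
ft_force: [-0.8, 0.7, 4.7]
finger_gap: 67.4
grip_force: 34.9
```

nudge_tcp(
  deltas=[
    [0,0,0,0,0,0.0006,60],
    [0,0,0,0,0,0.0013,60],
    [0,0,0,0,0,0.0019,60],
    [0,0,0,0,0,0.0019,60],
  ],
)

```text
time: 6.68
tool_pos: [523.5, -24.7, 16.8]
tcp_rot: [-180.0, 0.3, 176.4]
ft_force: [-0.0, 0.3, 12.4]
finger_gap: 67.3
grip_force: 35.5
```

Contact came at the predicted height of 16.8. I'll ease off, open and rise.

Converted, -20 mm / 800 = -0.025, -8 mm / 800 = -0.01.

nudge_tcp(
  deltas=[
    [0,0,0,0,0,-0.0025,60],
    [0,0,0,0,0,-0.0025,60],
    [0,0,0,0,0,-0.0025,72],
    [0,0,0,0,0,-0.0025,80],
    [0,0,0,0,0,-0.0025,85],
    [0,0,0,0,0,-0.0025,85],
    [0,0,0,0,0,-0.01,85],
    [0,0,0,0,0,-0.025,85],
  ],
)

```text
time: 7.68
tool_pos: [520.7, -24.4, 34.6]
tcp_rot: [180.0, -0.1, 176.4]
ft_force: [-0.3, -0.2, -0.3]
finger_gap: 85.0
grip_force: 0.0
```

nudge_tcp(
  deltas=[
    [0,0,0,0,0,-0.0375,85],
    [0,0,0,0,0,-0.0875,85],
    [0,0,0,0,0,-0.0875,85],
    [0,0,0,0,0,-0.0875,85],
  ],
)

```text
time: 8.18
tool_pos: [521.2, -24.5, 104.8]
tcp_rot: [-180.0, 0.0, 176.4]
ft_force: [0.1, 0.1, -1.2]
finger_gap: 85.1
grip_force: 0.0
```

```bash
python3 - <<'E'
from h import *
from bench import optics
t=optics.snapshot("top"); s=optics.snapshot("scene")
pickle.dump((t,s),open("pics/p5.pkl","wb"))
cv2.imwrite("pics/c5.png",cv2.convertScaleAbs(np.hstack([crop(t,280,180,80,100,5),crop(s,280,190,80,100,5)]),alpha=1.3))
E
python3 go.py 400 -16 44 176.4
```

```text
[ 0.  -0.1 -0. ] [120.4   0.7  59.6] at [520.2 -24.4 103.4] [ 1.800e+02 -1.000e-01  1.764e+02] t 8.28 F [-0.1  0.7  0.2]
```

View pics/c5.png

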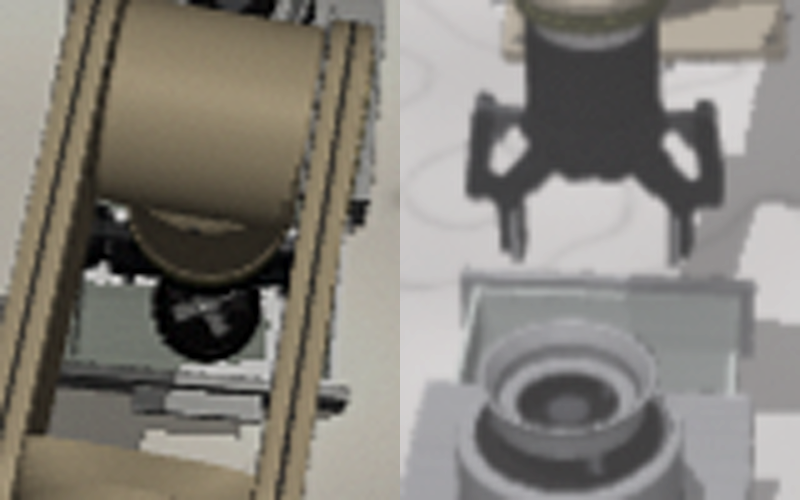

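The collar lies flat, blades up, in the drawer at crop (207,320), just behind the front panel, and the drawer hasn't moved. Next I'll back off, shut the fingers and push the pull.

Converted, 110 mm / 800 = 0.1375, 66 mm / 800 = 0.0825.

nudge_tcp(
  deltas=[
    [0,0,0,0.0625,0,0,40],
    [0,0,0,0.1375,0.0006,0,0],
    [0,0,0,0.1375,0.0006,0,0],
    [0,0,0,0.1375,0.0006,0.0375,0],
    [0,0,0,0.1375,0.0006,0.0825,0],
    [0,0,0,0.1375,0.0006,0.0825,0],
    [0,0,0,0.1375,0.0006,0.0825,0],
    [0,0,0,0.1375,0.0006,0.0825,0],
  ],
)

```text
time: 9.28
tool_pos: [412.7, -17.2, 39.9]
tcp_rot: [-180.0, 0.1, 176.4]
ft_force: [0.1, -0.4, 0.6]
finger_gap: 0.1
grip_force: 0.0
```

```bash
python3 go.py 551 -25.5 37 176.4
```

```text
[-0.   0.1 -0. ] [-138.5    0.5    3.2] at [412.7 -17.2  39.9] [-1.800e+02  1.000e-01  1.764e+02] t 9.28 F [ 0.1 -0.4  0.6]
```

Converted, -80 mm / 800 = -0.1, -68 mm / 800 = -0.085.

nudge_tcp(
  deltas=[
    [0,0,0,-0.01,0,0.0038,0],
    [0,0,0,-0.02,0,0.0038,0],
    [0,0,0,-0.0288,0,0.0038,0],
    [0,0,0,-0.04,0,0.0038,0],
    [0,0,0,-0.055,0,0.0038,0],
    [0,0,0,-0.07,0,0.0038,0],
    [0,0,0,-0.085,0,0.0038,0],
    [0,0,0,-0.1,0,0.0038,0],
  ],
)

```text
time: 10.28
tool_pos: [491.9, -22.2, 35.2]
tcp_rot: [-180.0, -0.0, 176.4]
ft_force: [-1.7, -1.4, 0.0]
finger_gap: -0.0
grip_force: 0.9
```

nudge_tcp(
  deltas=[
    [0,0,0,-0.015,0,0,0],
    [0,0,0,-0.03,0,0,0],
    [0,0,0,-0.0425,0,0,0],
    [0,0,0,-0.0525,0,0,0],
    [0,0,0,-0.06,0,0,0],
    [0,0,0,-0.0663,0,0,0],
    [0,0,0,-0.07,0,0,0],
    [0,0,0,-0.0725,0,0,0],
  ],
)

```text
time: 11.28
tool_pos: [549.2, -25.7, 35.5]
tcp_rot: [180.0, 0.0, 176.4]
ft_force: [-1.8, -0.1, 1.2]
finger_gap: -0.3
grip_force: 0.6
```

Converted, -3 mm / 800 = -0.0038, -2 mm / 800 = -0.0025.

nudge_tcp(
  deltas=[
    [0,0,0,-0.0013,0,0,0],
    [0,0,0,-0.0025,0,0,0],
    [0,0,0,-0.0038,0,0,0],
    [0,0,0,-0.0038,0,0,0],
  ],
)

```text
time: 11.78
tool_pos: [550.2, -25.8, 35.3]
tcp_rot: [180.0, -0.2, 176.4]
ft_force: [-11.3, -0.3, 9.1]
finger_gap: -0.0
grip_force: 5.5
```

```bash
python3 go.py 551 -25.5 37 176.4
```

```text
[ 0.  -0.2 -0. ] [-0.7  0.3 -1.7] at [550.2 -25.8  35.3] [180.   -0.2 176.4] t 11.78 F [-11.3  -0.3   9.1]
```

Converted, -3 mm / 800 = -0.0038, -1.5 mm / 800 = -0.0019.

nudge_tcp(
  deltas=[
    [0,0,0,-0.0019,0,0,0],
    [0,0,0,-0.0038,0,0,0],
    [0,0,0,-0.0038,0,0,0],
  ],
)

```text
time: 12.15
tool_pos: [550.3, -25.8, 34.9]
tcp_rot: [180.0, -0.6, 176.4]
ft_force: [-26.4, 1.0, 22.2]
finger_gap: -0.2
grip_force: 13.4
```

nudge_tcp(
  deltas=[
    [0,0,0,0.0075,0,0,0],
    [0,0,0,0.025,0,0,0],
    [0,0,0,0.075,0,0,0],
    [0,0,0,0.1,0,-0.05,40],
    [0,0,0,0.1,0,-0.125,85],
    [0,0,0,0.1,0,-0.1875,85],
    [0,0,0,0.1,0,-0.1875,85],
  ],
)

```text
time: 13.02
tool_pos: [478.8, -21.5, 191.1]
tcp_rot: [-180.0, 0.6, 176.4]
ft_force: [-0.1, 0.3, -0.8]
finger_gap: 72.3
grip_force: 0.0
```

```bash
python3 go.py 422.8 -300.2 200 90
```

```text
[ 0.4  0.5 86.4] [  38.1 -281.7   -9.1] at [478.8 -21.5 191.1] [-180.     0.6  176.4] t 13.03 F [-0.1  0.3 -0.8]
```

The drawer is hard on its stop: 26 N and no further motion, with the pull at about x 562, which matches the shut position. Next is the cup.

Converted, -281.7 mm / 800 = -0.3521, -240 mm / 800 = -0.3, 0.6 degrees / 360 = 0.0017.

nudge_tcp(
  deltas=[
    [0,0.0017,0,0.0125,-0.075,0.0063,85],
    [0,0.0017,0,0.025,-0.15,0.0125,85],
    [0,0.0017,0,0.0375,-0.225,0.025,85],
    [0,0.0017,0,0.0438,-0.3,0.0375,85],
    [0,0.0017,0,0.0476,-0.3521,0.0438,85],
    [0,0.0017,0,0.0476,-0.3521,0.0438,85],
    [0,0.0017,0,0.0476,-0.3521,0.0438,85],
    [0,0.0017,0,0.0476,-0.3521,0.0438,85],
  ],
)

```text
time: 14.02
tool_pos: [419.6, -298.7, 150.2]
tcp_rot: [180.0, -0.6, 176.4]
ft_force: [0.9, -0.7, -0.4]
finger_gap: 85.0
grip_force: 0.0
```

```bash
python3 go.py 422.8 -300.2 43 176.4; python3 - <<'E'
from h import *
from bench import optics
t=optics.snapshot("top"); s=optics.snapshot("scene")
pickle.dump((t,s),open("pics/p6.pkl","wb"))
cv2.imwrite("pics/c6.png",cv2.convertScaleAbs(np.hstack([crop(t,275,150,80,120,5),np.vstack([crop(s,210,180,80,60,5),crop(s,275,220,80,60,5)])]),alpha=1.3))
E
```

```text
[ 0.  -0.6  0. ] [ -4.4  -1.4 107.1] at [ 419.6 -298.7  150.2] [180.   -0.6 176.4] t 14.03 F [ 0.9 -0.7 -0.4]
```

View pics/c6.png

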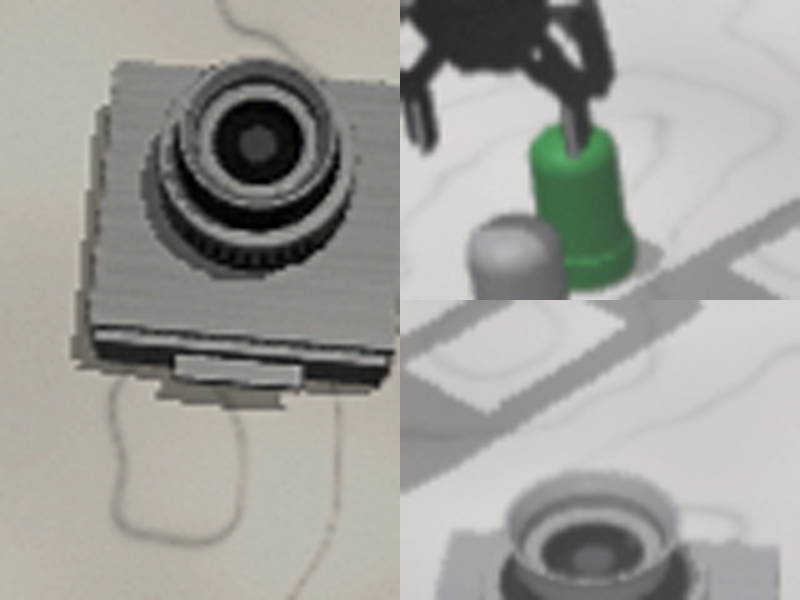

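The drawer is shut: its panel is flush with the foot at crop (240,355). The fingers straddle the steel cup at crop (515,250), in front of the green one. I'll descend and grip.

Converted, 106 mm / 800 = 0.1325, 90 mm / 800 = 0.1125, -0.6 degrees / 360 = -0.0017.

nudge_tcp(
  deltas=[
    [0,-0.0017,0,-0.005,-0.0018,0.0313,85],
    [0,-0.0017,0,-0.005,-0.0018,0.075,85],
    [0,-0.0017,0,-0.005,-0.0018,0.1125,85],
    [0,-0.0017,0,-0.005,-0.0018,0.1325,85],
    [0,-0.0017,0,-0.005,-0.0018,0.1325,85],
    [0,-0.0017,0,-0.005,-0.0018,0.1325,85],
  ],
  squeeze=80,
)

```text
time: 14.88
tool_pos: [423.0, -301.9, 45.7]
tcp_rot: [-179.9, 0.1, 176.4]
ft_force: [0.5, -0.4, 0.6]
finger_gap: 85.3
grip_force: 0.0
```

```bash
python3 go.py 422.8 -300.2 43 176.4
```

```text
[-0.1  0.1 -0. ] [0.3 1.7 2.7] at [ 423.  -301.9   45.7] [-1.799e+02  1.000e-01  1.764e+02] t 14.88 F [ 0.5 -0.4  0.6]
```

nudge_tcp(
  deltas=[
    [0,0,0,0,0,0,50],
    [0,0,0,0,0,0,50],
    [0,0,0,0,0,0,50],
    [0,0,0,0,0,0,50],
    [0,0,0,0,0,0,50],
    [0,0,0,0,0,0,50],
  ],
  squeeze=80,
)

```text
time: 15.62
tool_pos: [423.2, -302.1, 46.0]
tcp_rot: [-179.9, 0.1, 176.3]
ft_force: [0.1, 0.0, 6.6]
finger_gap: 58.5
grip_force: 86.1
```

Converted, -190 mm / 800 = -0.2375, -140 mm / 800 = -0.175.

nudge_tcp(
  deltas=[
    [0,0,0,0,0,-0.0125,50],
    [0,0,0,0,0,-0.05,50],
    [0,0,0,0,0,-0.1125,50],
    [0,0,0,0,0,-0.175,50],
    [0,0,0,0,0,-0.2375,50],
    [0,0,0,0,0,-0.2375,50],
    [0,0,0,0,0,-0.2375,50],
    [0,0,0,0,0,-0.2375,50],
  ],
)

```text
time: 16.62
tool_pos: [421.1, -300.5, 232.1]
tcp_rot: [179.9, -0.2, 176.4]
ft_force: [-0.4, -0.0, -3.3]
finger_gap: 58.7
grip_force: 86.5
```

```bash
python3 go.py 688.3 -34.5 232 176.4
```

```text
[ 0.1 -0.2 -0. ] [-249.8  282.5    0. ] at [ 421.1 -300.5  232.1] [179.9  -0.2 176.4] t 16.62 F [-0.4 -0.  -3.3]
```

Converted, 271 mm / 800 = 0.3388, 255 mm / 800 = 0.3188.

nudge_tcp(
  deltas=[
    [0,0,0,-0.025,0.0288,-0.0125,50],
    [0,0,0,-0.0688,0.0775,-0.0125,50],
    [0,0,0,-0.1125,0.1275,-0.0125,50],
    [0,0,0,-0.1563,0.1763,-0.0125,50],
    [0,0,0,-0.2,0.2263,-0.0125,50],
    [0,0,0,-0.2438,0.275,-0.0125,50],
    [0,0,0,-0.2813,0.3188,-0.0125,50],
    [0,0,0,-0.3,0.3388,-0.0063,50],
  ],
)

```text
time: 17.62
tool_pos: [679.4, -43.6, 236.9]
tcp_rot: [180.0, -0.2, 176.5]
ft_force: [0.6, -0.2, -2.5]
finger_gap: 58.4
grip_force: 86.8
```

nudge_tcp(
  deltas=[
    [0,0,0,-0.0063,0.0075,0,50],
    [0,0,0,-0.0123,0.0144,0.0025,50],
    [0,0,0,-0.0123,0.0144,0.0063,50],
    [0,0,0,-0.0123,0.0144,0.0063,50],
    [0,0,0,-0.0123,0.0144,0.0063,50],
    [0,0,0,-0.0123,0.0144,0.0063,50],
  ],
)

```text
time: 18.38
tool_pos: [689.3, -35.7, 234.7]
tcp_rot: [-180.0, 0.0, 176.3]
ft_force: [0.6, -0.2, -2.9]
finger_gap: 59.0
grip_force: 86.8
```

```bash
python3 go.py 688.3 -34.5 214 176.4; python3 - <<'E'
from h import *
from bench import optics
t=optics.snapshot("top"); s=optics.snapshot("scene")
pickle.dump((t,s),open("pics/p7.pkl","wb"))
cv2.imwrite("pics/c7.png",cv2.convertScaleAbs(np.hstack([crop(t,275,110,80,120,5),crop(s,275,190,80,120,5)]),alpha=1.3))
E
```

```text
[-0.   0.  -0.1] [ 1.   1.1 20.7] at [689.3 -35.7 234.7] [-180.     0.   176.3] t 18.38 F [ 0.6 -0.2 -2.9]
```

View pics/c7.png

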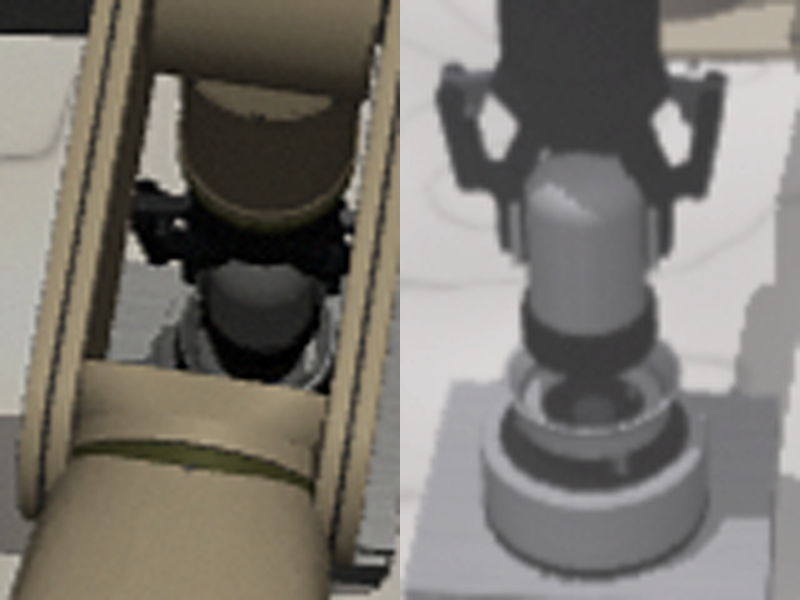

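The cup is upright over the ring: cup axis at crop x 590, ring centre at 594, so I'll correct by about 1 mm in +y. Now I'll lower it into the mouth.

Converted, 39 mm / 800 = 0.0488, 36 mm / 800 = 0.045.

nudge_tcp(
  deltas=[
    [0,0,0,0.001,0.0016,0.01,50],
    [0,0,0,0.001,0.0016,0.02,50],
    [0,0,0,0.001,0.0016,0.0275,50],
    [0,0,0,0.001,0.0016,0.0338,50],
    [0,0,0,0.001,0.0016,0.04,50],
    [0,0,0,0.001,0.0016,0.045,50],
    [0,0,0,0.001,0.0016,0.0488,50],
    [0,0,0,0.001,0.0016,0.0488,50],
  ],
  squeeze=90,
)

```text
time: 19.48
tool_pos: [688.5, -33.9, 195.0]
tcp_rot: [180.0, -0.0, 176.4]
ft_force: [0.2, -0.1, -1.8]
finger_gap: 58.7
grip_force: 96.6
```

```bash
python3 go.py 688.3 -34.5 192 176.4
```

```text
[ 0. -0. -0.] [ 0.1 -0.6  3. ] at [688.5 -33.9 195. ] [180.   -0.  176.4] t 19.48 F [ 0.2 -0.1 -1.8]
```

The cup is inside the ring with no side force. I'll press gradually.

Converted, 6 mm / 800 = 0.0075, 4 mm / 800 = 0.005.

nudge_tcp(
  deltas=[
    [0,0,0,0,0,0.0025,50],
    [0,0,0,0,0,0.005,50],
    [0,0,0,0,0,0.0075,50],
    [0,0,0,0,0,0.0075,50],
  ],
)

```text
time: 19.98
tool_pos: [688.8, -34.0, 190.3]
tcp_rot: [-180.0, 0.1, 176.4]
ft_force: [-2.6, -0.5, 4.8]
finger_gap: 58.7
grip_force: 96.4
```

nudge_tcp(
  deltas=[
    [0,0,0,0,0,0.0038,50],
    [0,0,0,0,0,0.0075,50],
    [0,0,0,0,0,0.01,50],
    [0,0,0,0,0,0.01,50],
  ],
)

```text
time: 20.48
tool_pos: [689.0, -33.9, 183.2]
tcp_rot: [-180.0, 0.1, 176.4]
ft_force: [-5.7, 0.1, 10.8]
finger_gap: 58.7
grip_force: 96.2
```

nudge_tcp(
  deltas=[
    [0,0,0,0,0,0.0025,50],
    [0,0,0,0,0,0.005,50],
    [0,0,0,0,0,0.0075,50],
    [0,0,0,0,0,0.0075,50],
  ],
)

```text
time: 20.98
tool_pos: [689.2, -34.0, 180.0]
tcp_rot: [-180.0, 0.2, 176.4]
ft_force: [-13.1, 1.4, 23.4]
finger_gap: 58.3
grip_force: 98.2
```

The stop is reached at 180.0, as predicted. I'll ease the side load a little and confirm that it doesn't sink further.

Converted, 1.5 mm / 800 = 0.0019, 1 mm / 800 = 0.0013.

nudge_tcp(
  deltas=[
    [0,0,0,0.001,0,0.0013,50],
    [0,0,0,0.0019,0,0.0019,50],
    [0,0,0,0.0019,0,0.0019,50],
    [0,0,0,0.0019,0,0.0019,50],
    [0,0,0,0.0019,0,0.0019,50],
    [0,0,0,0.0019,0,0.0019,50],
  ],
)

```text
time: 21.72
tool_pos: [689.1, -34.0, 180.0]
tcp_rot: [-180.0, 0.4, 176.4]
ft_force: [-9.6, 1.2, 26.9]
finger_gap: 58.4
grip_force: 98.2
```

```bash
python3 - <<'E'
from h import *
from bench import optics
t=optics.snapshot("top"); s=optics.snapshot("scene")
cv2.imwrite("pics/c8.png",cv2.convertScaleAbs(np.hstack([cv2.resize(s["pixels"],(480,360))[0:360],crop(s,285,200,64,72,5)]),alpha=1.3))
E
```

```text
(no output)
```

View pics/c8.png

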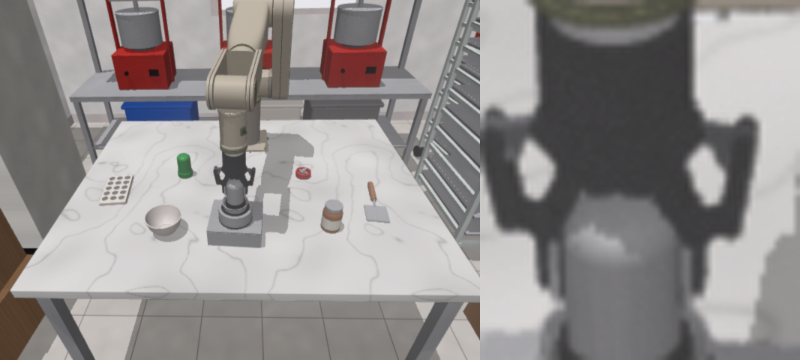

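The cup stands upright in the pressed ring at (235,200), still held at z 180.0 with about 27 N upward force on the tool. The bystanders haven't moved and the drawer is shut, so I'll hand in.

```bash
python3 -c "
from bench import workorder
print(workorder.hand_in())"
```

```text
the job is handed in; nothing more can be done
None
```

I handed the job in at about 22 s: the spare blade collar lies flat, blades up, in the fully shut drawer, and the arm is still holding the cup pressed down on the ring's stop. The hand-in returned no verdict.

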